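# Set the sprung stop of a tile trimming board and slide the tile up to it

## Robot

A 6-joint arm with a two-finger parallel gripper is mounted at the origin on the work surface. World frame = base frame: x ahead of the robot, y to its left, z up, the work surface at z = 0. Lengths are in mm, angles in degrees, forces in N, time in s.
With the tool pointing down it reaches from about 300 to 850 mm from the base axis. Payload 4.2 kg.
Tool frame: the origin (TCP) lies at the very end of the fingers, on their centre line; the grasp point (between the pads) lies 19 mm behind it; z points along the fingers, y is the direction in which the jaws open and shut (so a half turn about z gives the same grasp; the last joint's range is limited). The gripper opens to 91 mm and grips with 3 to 60 N. Pads are 32 mm wide; open, the fingers measure 118 mm over their backs; the gripper's body (76 mm by 178 mm) begins 60 mm behind the grasp point.
Start: joints at [62.739, 18.312, 89.639, -0, 72.044, -1.146], TCP at [253.11, 516.316, 182.176] pointing down, gripper open.
Joint ranges: [-177.97, 177.97], [-48.28, 115.42], [12.27, 149.76], [-77.06, 257.06], [2.81, 150.46], [-146.56, 146.56]. Speed limits (degrees/s): [147.25, 147.25, 180, 180, 180, 180].

## Interface

Orientations are given as [roll, pitch, yaw] about the fixed x, y, z axes, in that order (R = Rz(yaw) Ry(pitch) Rx(roll)).
In Python, from workcell import * gives the robot as it stands. The module is installed in compiled form; this text tells all that it offers.
- The arm moves only by the tool servo_tool, never from a script. Its argument "plan" is a list that holds one entry, the list of rows, each a list of 7 numbers: the shift along the tool's x, y, z in mm, then the turn, a rotation vector about the tool's x, y, z in rad, then the opening, from 0 (shut) to 1 (fully open). A call has 1 to 20 rows; each row is the pose to reach, as a shift and turn from the pose commanded when the call began, along the tool's axes at that moment; what a row does not reach only later rows make up. A row lasts 1/10 s, in which the tool goes at most 50 mm and 8.59 degrees, less where a joint would pass 70% of its speed; a pose out of reach is approached as far as the arm can. A call with a gripper value outside its range is refused whole. The fingers move at their own pace and stop on an object; "squeeze" is the grip in N (left out, the last holds). Time passes only in rows, so rows that repeat a pose let the fingers close. It gives the time, the measured TCP pose, the force and the opening at its end, in the units of the state.
- state(): the state, without advancing time (a new reading comes with each control period).
- grab_frame(name): name is "scene" or "top"; returns a dict with "color" (400x640x3 uint8, red, green, blue), "range_z" (400x640 float32, mm along the optical axis (not along the pixel's ray), 0 where there is no reading), "fx", "fy", "cx", "cy" (pixels), "rvec" (rotation vector, rad) and "tvec" (3), from world to camera coordinates, as OpenCV has them. Camera axes: x right, y down, z forward; pixel columns grow to the right and rows downward; lengths in mm; the calibration is good to about 2 mm. A picture is of the moment at which its call begins.
- job_done(): hands the job in, once; it reports no verdict.
The state is a dict: "time_s": time; "qpos": joint angles; "qvel": joint speeds; "effort": joint torques, N m; "ee_pos": TCP position; "ee_rot": TCP orientation; "force": force on the tool from outside, world axes, zero at the start; "torque": the same for the moment, N m; "gripper_width": finger opening in mm.
Only numpy, scipy, OpenCV 4.12 (cv2) and the standard library are available. Lean on these libraries where they do the work, as an engineer would, in place of code of your own. Each camera call takes 0.05 s, during which the arm holds its last target.

## Task

Set up the tile trimming board: push the sprung aluminium stop along the board, away from the tile, until the stop pin springs up behind its ear, then let go so that the stop comes back and latches against the pin at mid travel; leave the tile where it lies while you do this. Then push the tile along the bed until it lies flat against the latched stop, and take your fingers away. Only push, never lift the tile, and leave the cup, the figure and the wooden spatula alone.

Things in the scene. Friction and masses are not known exactly. Their poses are not given: they have to be found in the camera images.
- board: Plywood trimming board fixed on the table, 370 x 150 x 18 mm; origin: centre of the underside. +x: the way stop and tile are pushed; z up. Bed 18 mm above the origin, 98 mm wide between two wooden rails (14 mm wide, 12 mm high, at y = +-56 mm). A wooden end block (94 mm wide, 36 mm above the bed) fills the bed from x = 135 to 180 mm; two steel rods of the stop run into it.
- stop (a joint): Travel of the aluminium stop along board +x (m): 0 home, held by its spring (start); 0.075 hard end. The spring pushes back with 2.4 N at 0, 5 N at 0.045, 7 N at 0.075; damping 22 N per m/s. Let go before about 0.046 it returns to 0; pushed beyond that, the pin springs up and the released stop comes back onto it and stays at about 0.045.
- stop_face (a point): Middle of the stop's near face (towards the tile), 30 mm above the bed, at board x = 30 mm when home; moves with the stop; axes as the board's. The upright plate to push is 94 mm wide across the bed, 12 mm thick, 1.5 to 47.5 mm above the bed. Flat ears (56 x 26 x 10 mm) run back from its ends over the rails, flush with the near face.
- pin (a joint): Height of the sprung stop pin (m): 0 = held down under the stop's ear (start), 0.016 = sprung up, its top about 17 mm above the rail.
- pin_top (a point): Centre of the top of the steel stop pin, 10 mm in diameter, upright in the board's -y rail at board x = 70 mm, y = -56 mm; at the start hidden under the ear.
- tile_center (a point): Centre of the loose fired-clay tile, 80 x 80 x 14 mm, about 170 g, half-way up (7 mm above the bed). It lies flat on the bed on the near side of the stop, x and y along its sides, nearly parallel to the board's. Its far edge starts 55 to 75 mm short of the stop.
- cup: Bystander: white open cup, 70 mm in diameter at the rim, 70 mm tall; origin at the centre of its underside.
- figure: Bystander: small turned clay figure, 68 mm in diameter at the foot, 110 mm tall; origin at the centre of its underside.
- spatula: Bystander: wooden modelling spatula lying on the table, 200 mm long, along its x.
Things that resemble listed ones, but are neither listed nor needed, are in the scene too. Of the things shaped like the part that bears tile_center, the terracotta one is meant.

How it is judged (in metres and radians):
On the way:
1. the stop is let go and latched against the raised pin at mid travel, with the tile still where it lay (value of joint pin above 0.011 m and value of joint stop between 0.041 and 0.048 m and contact force between the fingers and anything else below 0.3 N and distance of tile_center from where it was at the start of the episode below 0.01 m), for 0.2 s.
At the end, for the whole second after the job is handed in: The pin is up, the stop rests latched on it (travel 41 to 48 mm), and the tile lies flat on the bed with its far edge within 4.5 mm of the stop and within 4 degrees of square; all at rest (value of joint pin above 0.011 m and value of joint stop between 0.041 and 0.048 m and x of tile_center in the frame of stop_face between -0.0445 and -0.037 m and angle between the x axis of tile_center and the x axis of board, either way round below 0.07 rad and z of tile_center in the frame of board between 0.022 and 0.028 m and velocity of joint stop between -0.01 and 0.01 m/s); the robot touches nothing.
It fails at once if the tile is lifted or tipped up (z of tile_center in the frame of board above 0.035 m or angle between tile_center's own z axis and vertical above 0.2 rad).
It fails at once if the cup, the figure or the spatula is moved by more than 20 mm (distance of any of cup, figure, spatula from where it was at the start of the episode above 0.02 m).
It also fails if it takes over 58 s, if anything falls off the work surface, if the arm or the gripper's body presses on something with over 40 N, if the wrist force passes 120 N, or if a joint passes its speed limit or range.

## Working session

There is one attempt and no reset: what is moved stays moved. The work goes in short steps, Python scripts to look and compute and a tool call to move; the robot and the scene stay as the last step left them, time stands still between calls to the robot, and variables do not carry over. Pictures are saved under pics/ and viewed, and the job is handed in when it is done.

Besides the shell and the picture viewer there is one more tool, called after ">>>" as a command line: name --argument value ..., lists and objects as JSON in quotes. servo_tool: Moves the arm, as the interface text tells. Its arguments: {"type":"object","properties":{"plan":{"type":"array"},"squeeze":{"type":"number"}},"required":["plan"]}

```bash
mkdir -p pics
cat > h.py <<'E'
from workcell import *
import numpy as np, cv2
def grab(n,fn=None):
    f=grab_frame(n)
    f['R']=cv2.Rodrigues(np.array(f['rvec'],float))[0]; f['t']=np.array(f['tvec'],float).ravel()
    if fn: cv2.imwrite('pics/'+fn,f['color'][:,:,::-1])
    return f
def onplane(f,u,v,z):
    d=f['R'].T@np.array([(u-f['cx'])/f['fx'],(v-f['cy'])/f['fy'],1.]); c=-f['R'].T@f['t']
    return c+d*(z-c[2])/d[2]
def proj(f,p):
    q=f['R']@np.array(p,float)+f['t']; return (f['fx']*q[0]/q[2]+f['cx'],f['fy']*q[1]/q[2]+f['cy'])
def cloud(f):
    v,u=np.mgrid[:400,:640]; z=f['range_z'].astype(float)
    P=np.stack([(u-f['cx'])/f['fx']*z,(v-f['cy'])/f['fy']*z,z],-1)
    W=(P-f['t'])@f['R']; W[z==0]=np.nan; return W
E
python3 - <<'E'
from h import *
for n in('scene','top'):
    f=grab(n,n+'0.png'); print(n,-f['R'].T@f['t'])
print(state())
E
```

```text
scene [ 968.0850647  -332.17050926  866.4058911 ]
top [ 494.43769971   67.82109277 1112.75892926]
{'time_s': 0.1, 'qpos': array([ 6.27402393e+01,  1.83485152e+01,  8.96995254e+01, -9.86390380e-04,
        7.20430597e+01, -1.14367094e+00]), 'qvel': array([ 0.01215419, -0.09411449, -0.17131504, -0.01364661,  0.07956143,
        0.01053052]), 'effort': array([ 2.36839100e-03, -4.13329875e+01, -2.32511151e+01,  7.28763454e-02,
        4.22220631e-02, -3.46577644e-05]), 'ee_pos': array([252.86646625, 515.85981841, 181.39826206]), 'ee_rot': array([-1.79908899e+02, -8.80644055e-04,  1.53884214e+02]), 'force': array([0.57489786, 0.17384249, 1.0396188 ]), 'torque': array([ 0.00989432,  0.02847722, -0.01136465]), 'gripper_width': 90.8243997799866}
```

View pics/scene0.png

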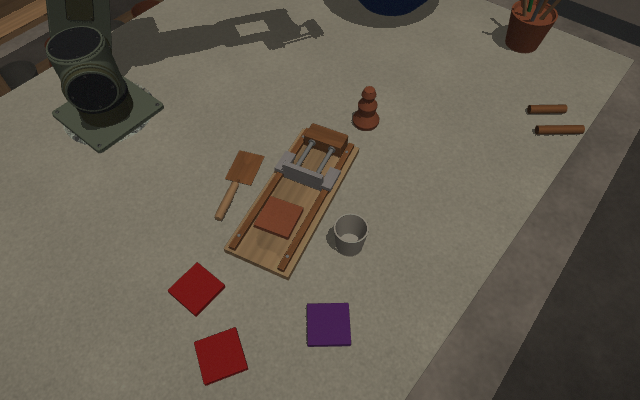

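View pics/top0.png

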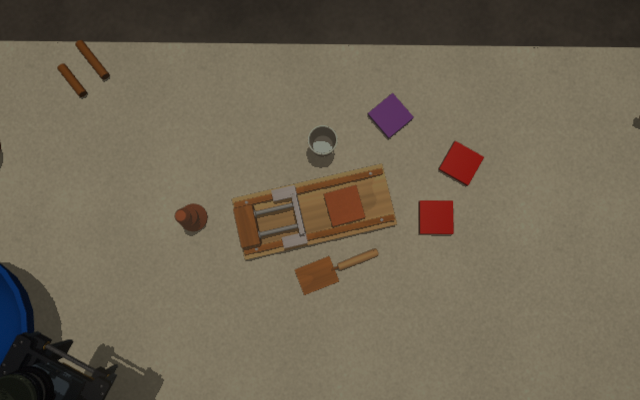

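Tile candidates in the top view: terracotta on the bed (345,205), red (462,163), red (437,217) and purple (390,116). I choose the terracotta one on the bed, and check it in a close crop.

Run:
```python
from h import *
f=grab('top'); c=f['color'][150:270,220:410,::-1]
cv2.imwrite('pics/crop0.png',cv2.resize(c,None,fx=4,fy=4,interpolation=cv2.INTER_CUBIC))
W=cloud(f)
hsv=cv2.cvtColor(f['color'],cv2.COLOR_RGB2HSV)
for p in [(345,205),(370,198),(298,215),(245,225),(290,190)]:
    print(p,W[p[1],p[0]].round(1),hsv[p[1],p[0]])
Z=W[...,2]
def rect(m,z,name):
    m=cv2.morphologyEx(m.astype(np.uint8),cv2.MORPH_OPEN,np.ones((3,3)))
    cs,_=cv2.findContours(m,cv2.RETR_EXTERNAL,cv2.CHAIN_APPROX_NONE)
    k=max(cs,key=cv2.contourArea)[:,0,:]
    w=np.array([onplane(f,u,v,z)[:2] for u,v in k],np.float32)
    r=cv2.minAreaRect(w); print(name,r,cv2.boxPoints(r).round(0).tolist())
roi=np.zeros((400,640),bool); roi[150:270,220:410]=1
rect(roi&(Z>10)&(Z<80)&~((np.mgrid[:400,:640][0]>262)),25,'board')
t=np.zeros_like(roi); t[180:230,320:370]=1
rect(t&(Z>25)&(hsv[...,1]>150),32,'tile')
rect(t&(hsv[...,0]<9)&(hsv[...,1]>140),32,'tilecol')
rect(roi&(Z>60)&(Z<75)&(hsv[...,1]<90),65.5,'plate')
rect(roi&(Z>46)&(Z<62)&(hsv[...,1]>90),54,'block')
```

```text
(345, 205) [569.8  27.5  32.3] [ 10 183 121]
(370, 198) [588.3 -32.   19. ] [ 17 132 122]
(298, 215) [543.1 134.9  65.7] [ 13  37 132]
(245, 225) [518.7 256.4  55.8] [ 14 170 102]
(290, 190) [602.2 156.4  41.3] [ 14  33 131]
board ((555.6393432617188, 102.64096069335938), (148.74642944335938, 368.7569885253906), 14.076552391052246) [[439.0, 263.0], [528.0, -94.0], [673.0, -58.0], [583.0, 300.0]]
tile ((569.8339233398438, 30.136978149414062), (79.36302947998047, 79.46493530273438), 16.139406204223633) [[521.0, 57.0], [543.0, -19.0], [619.0, 3.0], [597.0, 79.0]]Traceback (most recent call last):
  File "<stdin>", line 19, in <module>
  File "<stdin>", line 12, in rect
ValueError: max() iterable argument is empty
```

View pics/crop0.png

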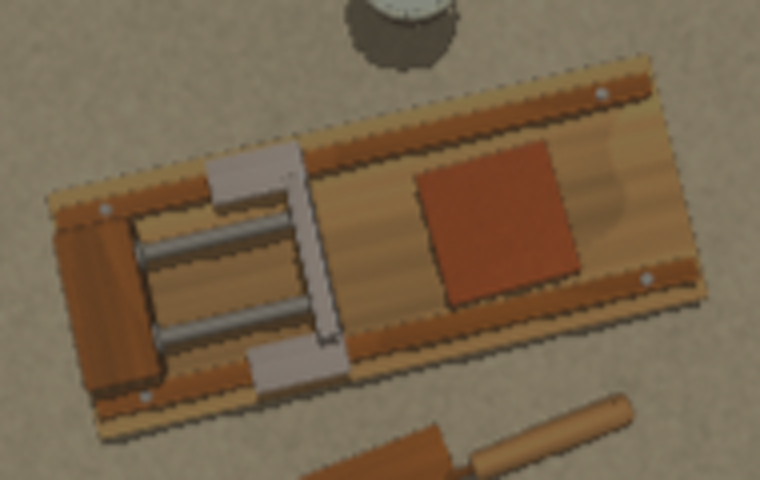

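The crop confirms a flat terracotta tile on the bed, clear of the grey stop plate and its ears. Next I refine the plate, the ears and the board axis.

Run:
```python
from h import *
c0=np.array([555.6,102.7])
for n in('top','scene'):
    f=grab(n); W=cloud(f); hsv=cv2.cvtColor(f['color'],cv2.COLOR_RGB2HSV)
    for a in (14.1,):
        s=np.radians(a); ex=np.array([-np.sin(s),np.cos(s)]); ey=np.array([-np.cos(s),-np.sin(s)])
        X=(W[...,:2]-c0)@ex; Y=(W[...,:2]-c0)@ey; Z=W[...,2]
        inb=(abs(Y)<90)&(abs(X)<200)
        def rep(m,nm):
            m=m&inb
            if m.sum()<5: print(n,nm,m.sum());return
            p=np.c_[X[m],Y[m]]; print(n,nm,m.sum(),'x',np.percentile(p[:,0],[1,50,99]).round(1),'y',np.percentile(p[:,1],[1,50,99]).round(1),'z',np.median(Z[m]).round(1), np.array(cv2.minAreaRect(p.astype(np.float32))[2]).round(1))
        rep((Z>61)&(Z<70)&(X<100)&(X>10),'plate')
        rep((Z>48)&(Z<60)&(X>110),'block')
        rep((Z>36)&(Z<48)&(hsv[...,1]<80)&(abs(Y)>47),'ears')
        rep((Z>28)&(Z<36)&(abs(Y)<48)&(X<0)&(X>-150)&(hsv[...,1]>160),'tile')
        for sgn in(-1,1): 
            m=inb&(Z>26)&(Z<34)&(Y*sgn>46)&(Y*sgn<70)&(X<20)
            if m.sum()>20:
                k=np.polyfit(X[m],Y[m],1); print(' rail',sgn,m.sum(),k.round(4),np.median(Z[m]).round(1))
```

```text
top plate 217 x [29.  35.  40.8] y [-46.4   0.5  45.4] z 65.1 90.0
top block 817 x [132.6 156.  178.9] y [-46.2  -0.4  45.6] z 53.6 0.4
top ears 445 x [29.4 57.5 84.2] y [-68.5  47.3  67.9] z 41.3 89.9
top tile 1065 x [-112.9  -73.5  -35.2] y [-34.1   4.7  42.9] z 31.7 2.3
 rail -1 490 [ 3.00000e-04 -5.61898e+01] 29.7
 rail 1 479 [1.20000e-03 5.56055e+01] 29.7
scene plate 233 x [25.4 31.8 39.5] y [-45.   -0.1  47.2] z 65.9 89.8
scene block 657 x [129.2 151.  176.9] y [-45.6  -1.3  46.9] z 54.3 87.2
scene ears 399 x [26.4 55.6 82.7] y [-67.8 -48.8  70.7] z 42.0 0.4
scene tile 633 x [-114.8  -76.3  -37.9] y [-33.4   3.   43.1] z 32.7 3.3
 rail -1 603 [ 3.00000e-04 -5.50473e+01] 30.5
 rail 1 564 [9.00000e-04 5.66758e+01] 30.4
```

Measured in the board frame: board centre (555.6, 102.7), yaw of +x 104.1°, stop face at 30 mm and tile at x −114 to −35, y −34 to 43. First move: above the gap at board (0,0), yaw 104.1°, half open.

>>> servo_tool --plan '[[[-14,-7,1,0,0,0.026,0.5],[-45,-24,3,0,0,0.087,0.5],[-82,-43,6,0,0,0.156,0.5],[-122,-64,8,0,0,0.235,0.5],[-163,-86,11,0,0,0.313,0.5],[-204,-107,14,0,0,0.391,0.5],[-249,-131,16,0,0,0.478,0.5],[-290,-152,18,0,0,0.556,0.5],[-331,-174,20,0,0,0.634,0.5],[-372,-195,22,0,0,0.713,0.5],[-408,-214,25,0,0,0.782,0.5],[-435,-228,28,0,0,0.834,0.5],[-454,-238,31,0,0,0.869,0.5],[-454,-238,31,0,0,0.869,0.5],[-454,-238,31,0,0,0.869,0.5]]]'

```text
time_s: 1.75
ee_pos: [555.4, 102.1, 150.9]
ee_rot: [-179.9, -0.0, 104.0]
force: [0.3, -0.3, -0.7]
gripper_width: 45.6
```

>>> servo_tool --plan '[[[0,0,10,0,0,0,0.5],[0,0,28,0,0,0,0.5],[0,0,48,0,0,0,0.5],[0,0,68,0,0,0,0.5],[0,0,86,0,0,0,0.5],[0,0,100,0,0,0,0.5],[0,0,108,0,0,0,0.5],[0,0,111,0,0,0,0.5],[0,0,111,0,0,0,0.5]]]'

```text
time_s: 2.65
ee_pos: [555.7, 103.2, 40.1]
ee_rot: [-180.0, -0.0, 104.1]
force: [0.5, -0.1, 0.3]
gripper_width: 46.0
```

Run:
```python
from h import *
f=grab('scene'); cv2.imwrite('pics/s1.png',cv2.resize(f['color'][80:300,160:440,::-1],None,fx=2.7,fy=2.7,interpolation=cv2.INTER_CUBIC)); print(state()['force'])
```

```text
[ 0.08948985 -0.13674138 -0.65945653]
```

View pics/s1.png

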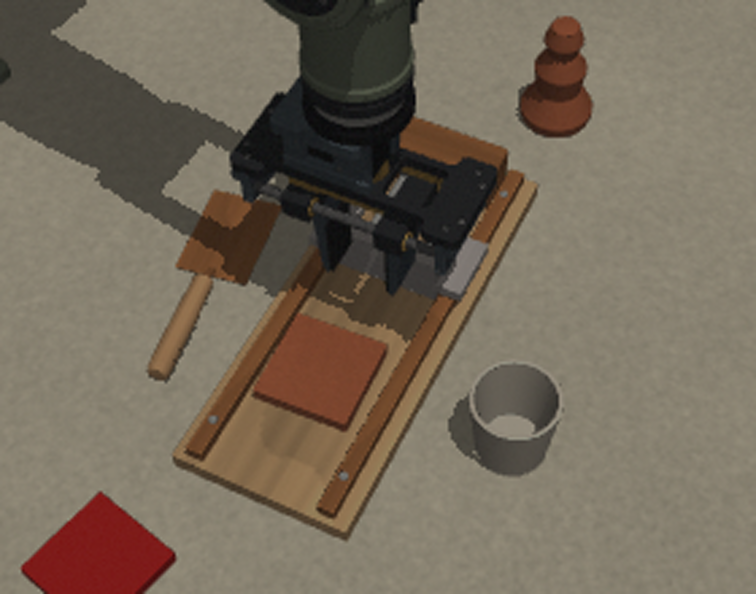

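The crop shows the fingers standing in the gap, with the tile at crop (320,370) in front of them and the plate behind. I push about 60 mm of stop travel, i.e. about 74 mm of shift.

>>> servo_tool --plan '[[[3,0,0,0,0,0,0.5],[8,0,0,0,0,0,0.5],[14,0,0,0,0,0,0.5],[20,0,0,0,0,0,0.5],[27,0,0,0,0,0,0.5],[34,0,0,0,0,0,0.5],[41,0,0,0,0,0,0.5],[48,0,0,0,0,0,0.5],[55,0,0,0,0,0,0.5],[62,0,0,0,0,0,0.5],[68,0,0,0,0,0,0.5],[72,0,0,0,0,0,0.5],[74,0,0,0,0,0,0.5],[74,0,0,0,0,0,0.5],[74,0,0,0,0,0,0.5]]]'

```text
time_s: 4.2
ee_pos: [538.0, 174.4, 40.2]
ee_rot: [180.0, 0.0, 104.1]
force: [-1.1, 1.0, 0.4]
gripper_width: 45.9
```

Run:
```python
from h import *
print(state()['force'],state()['ee_pos'])
f=grab('scene'); cv2.imwrite('pics/s2.png',cv2.resize(f['color'][80:300,160:440,::-1],None,fx=2.7,fy=2.7,interpolation=cv2.INTER_CUBIC));
```

```text
[-1.0987044   0.99681693  0.43232831] [538.0374256  174.42914449  40.16295772]
```

View pics/s2.png

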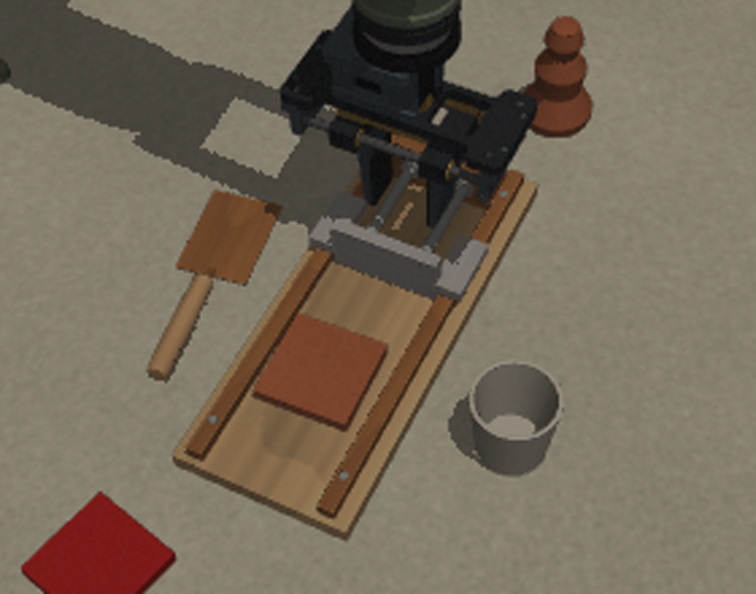

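Run:
```python
from h import *
f=grab('scene')
c0=np.array([555.6,102.7]); s=np.radians(14.1); ex=np.array([-np.sin(s),np.cos(s)]); ey=np.array([-np.cos(s),-np.sin(s)])
def b(X,Y,z): 
    p=c0+X*ex+Y*ey; u=proj(f,[p[0],p[1],z]); return round((u[0]-160)*2.7),round((u[1]-80)*2.7)
print('fingertips at X=0',b(0,-30,40),b(0,30,40)); print('at 73',b(73,-30,40),b(73,30,40))
print('plate home bottom/top',b(30,-47,19),b(30,47,19),b(30,-47,65),b(30,47,65)); print('plate at 90', b(90,-47,65),b(90,47,65))
W=cloud(f);X=(W[...,:2]-c0)@ex; Y=(W[...,:2]-c0)@ey; Z=W[...,2]
m=(abs(Y)<46)&(abs(X-50)<70)&(Z>61)&(Z<67.5)
print(np.histogram(X[m],bins=14,range=(0,120)))
c=f['color'][100:220,250:380,::-1]; cv2.imwrite('pics/s2c.png',cv2.resize(c,None,fx=6,fy=5,interpolation=cv2.INTER_CUBIC))
g=grab('top'); cv2.imwrite('pics/t2.png',cv2.resize(g['color'][130:280,200:410,::-1],None,fx=3.8,fy=3.8,interpolation=cv2.INTER_CUBIC))
```

```text
fingertips at X=0 (402, 304) (336, 278)
at 73 (441, 239) (376, 215)
plate home bottom/top (437, 299) (336, 260) (438, 265) (332, 226)
plate at 90 (469, 212) (366, 175)
(array([  0,   0,   6, 137,  61,   0,   0,   0,   0,   0,   0,   0,   0,
         0]), array([  0.        ,   8.57142857,  17.14285714,  25.71428571,
        34.28571429,  42.85714286,  51.42857143,  60.        ,
        68.57142857,  77.14285714,  85.71428571,  94.28571429,
       102.85714286, 111.42857143, 120.        ]))
```

View pics/s2c.png

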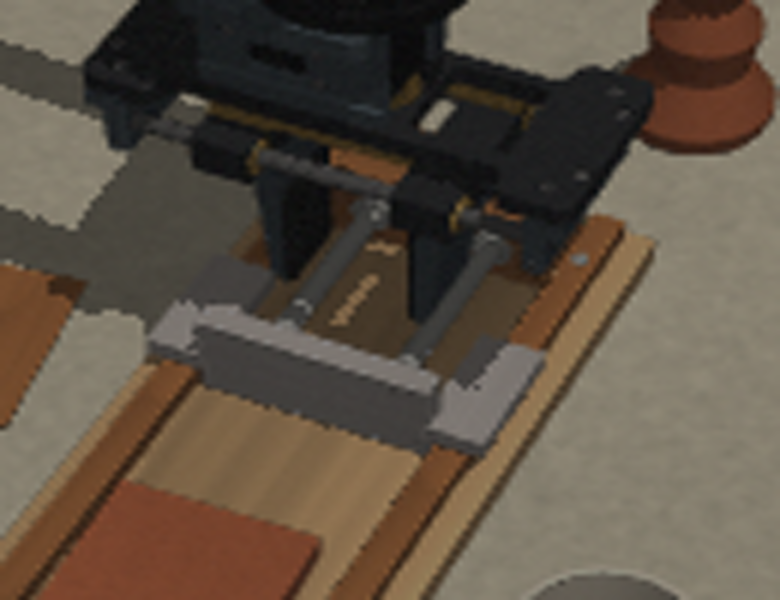

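View pics/t2.png

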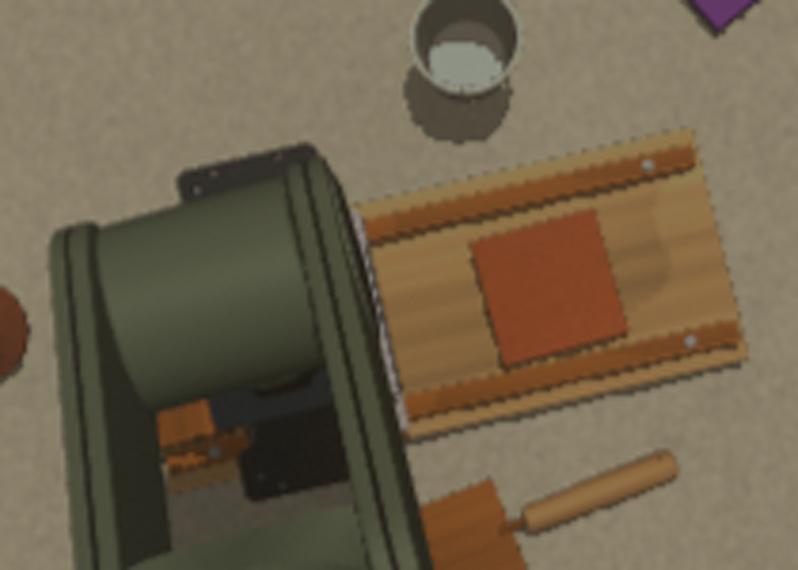

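Run:
```python
from h import *
f=grab('scene'); W=cloud(f)
c0=np.array([555.6,102.7]); s=np.radians(14.1); ex=np.array([-np.sin(s),np.cos(s)]); ey=np.array([-np.cos(s),-np.sin(s)])
X=(W[...,:2]-c0)@ex; Y=(W[...,:2]-c0)@ey; Z=W[...,2]
for u in (295,298,301,317,319,321,323,325):
    print(u,[(v,round(X[v,u]),round(Y[v,u]),round(Z[v,u]),int(f['color'][v,u].mean())) for v in range(140,182,4)])
print(f['fx'],state()['ee_pos'],state()['qpos'])
```

```text
295 [(140, 56, 29, 124, 30), (144, 55, 28, 113, 30), (148, 57, 30, 97, 27), (152, 58, 31, 82, 30), (156, 81, 45, 36, 50), (160, 83, 46, 19, 52), (164, 71, 40, 21, 72), (168, 29, 17, 67, 118), (172, 29, 18, 53, 65), (176, 29, 18, 38, 64), (180, 28, 19, 24, 65)]
298 [(140, 58, 22, 125, 12), (144, 58, 23, 112, 19), (148, 59, 24, 97, 16), (152, 57, 23, 87, 17), (156, 95, 45, 21, 42), (160, 67, 30, 45, 50), (164, 58, 25, 44, 110), (168, 33, 12, 65, 119), (172, 27, 9, 59, 64), (176, 28, 10, 43, 65), (180, 28, 11, 28, 61)]
301 [(140, 73, 23, 109, 16), (144, 72, 23, 98, 12), (148, 70, 22, 87, 14), (152, 71, 23, 72, 34), (156, 80, 29, 46, 54), (160, 69, 23, 46, 64), (164, 76, 27, 22, 53), (168, 36, 6, 65, 119), (172, 27, 2, 64, 57), (176, 27, 2, 49, 64), (180, 27, 3, 34, 63)]
317 [(140, 35, -33, 175, 21), (144, 34, -33, 164, 18), (148, 136, 15, 22, 36), (152, 126, 10, 20, 53), (156, 115, 5, 19, 54), (160, 103, -1, 21, 52), (164, 94, -5, 19, 52), (168, 84, -9, 18, 46), (172, 55, -23, 44, 92), (176, 30, -35, 66, 115), (180, 26, -37, 57, 63)]
319 [(140, 36, -36, 175, 29), (144, 37, -36, 163, 20)
[... 496 characters left out ...]

323 [(140, 40, -43, 174, 29), (144, 37, -45, 167, 21), (148, 36, -45, 155, 18), (152, 58, -36, 115, 23), (156, 62, -34, 97, 25), (160, 92, -21, 44, 48), (164, 81, -26, 44, 59), (168, 88, -23, 20, 51), (172, 80, -27, 18, 61), (176, 37, -46, 64, 61), (180, 44, -43, 40, 90)]
325 [(140, 42, -46, 174, 30), (144, 37, -49, 168, 65), (148, 68, -36, 118, 22), (152, 74, -33, 97, 27), (156, 77, -32, 80, 32), (160, 93, -25, 45, 59), (164, 102, -22, 19, 51), (168, 92, -26, 18, 59), (172, 83, -30, 15, 61), (176, 54, -43, 42, 118), (180, 45, -47, 40, 118)]
469.5285235667482 [538.02254763 174.35044182  40.14816304] [1.67884834e+01 2.46739878e+01 1.02213397e+02 3.33582753e-03
 5.31121610e+01 2.71289840e+00]
```

The depth readings at the fingertips show their lower ends at z≈72, while the reported TCP is z=40. The fingers therefore passed over the plate (top 65.5) and never touched the stop. The reported TCP height disagrees with the picture by about 30 mm. I raise and go back over the gap, then measure the offset.

>>> servo_tool --plan '[[[0,0,-8,0,0,0,0.5],[0,0,-18,0,0,0,0.5],[-6,0,-20,0,0,0,0.5],[-20,0,-20,0,0,0,0.5],[-38,0,-20,0,0,0,0.5],[-56,0,-20,0,0,0,0.5],[-68,0,-20,0,0,0,0.5],[-74,0,-20,0,0,0,0.5],[-75,0,-20,0,0,0,0.5],[-75,0,-20,0,0,0,0.5]]]'

```text
time_s: 5.4
ee_pos: [556.2, 101.8, 60.1]
ee_rot: [-180.0, -0.0, 104.1]
force: [-0.8, 0.8, -0.6]
gripper_width: 45.8
```

Run:
```python
from h import *
f=grab('scene'); W=cloud(f); print(state()['ee_pos'],state()['force'])
c0=np.array([555.6,102.7]); s=np.radians(14.1); ex=np.array([-np.sin(s),np.cos(s)]); ey=np.array([-np.cos(s),-np.sin(s)])
X=(W[...,:2]-c0)@ex; Y=(W[...,:2]-c0)@ey; Z=W[...,2]
m=(abs(X)<25)&(abs(Y)<48)&(Z>45)&(Z<130)&(f['color'].mean(-1)<60)
print(m.sum(),np.percentile(Z[m],[0,.5,1,2,5]).round(1),np.percentile(X[m],[1,99]).round(1),np.percentile(Y[m],[1,99]).round(1))
v,u=np.nonzero(m)
for uu in range(u.min(),u.max()+1,2):
    k=v[u==uu]
    if len(k): q=k.max(); print(uu,q,X[q,uu].round(),Y[q,uu].round(),Z[q,uu].round(1),f['color'][q+1,uu])
c=f['color'][100:240,240:370,::-1]; cv2.imwrite('pics/s3.png',cv2.resize(c,None,fx=4,fy=4,interpolation=cv2.INTER_CUBIC))
```

```text
[556.11183396 102.13448722  60.118575  ] [ 0.15430369 -0.72887588 -1.15116848]
230 [66.  91.5 92.6 94.2 96. ] [-19.8  15.1] [-34.5  32.2]
277 167 -18.0 33.0 115.1 [45 44 43]
279 173 -19.0 29.0 99.3 [43 32 24]
281 174 -16.0 26.0 93.8 [60 41 25]
283 173 -13.0 23.0 95.1 [41 37 33]
285 170 -3.0 24.0 92.6 [48 46 45]
287 167 5.0 23.0 94.7 [48 47 45]
289 164 13.0 22.0 95.5 [55 52 51]
303 182 -19.0 -26.0 98.6 [43 43 43]
305 183 -18.0 -30.0 96.5 [59 57 54]
307 180 -11.0 -32.0 99.8 [50 49 48]
309 177 -2.0 -32.0 98.3 [46 44 43]
311 173 6.0 -33.0 103.1 [44 44 43]
313 168 15.0 -33.0 110.2 [72 61 48]
```

View pics/s3.png

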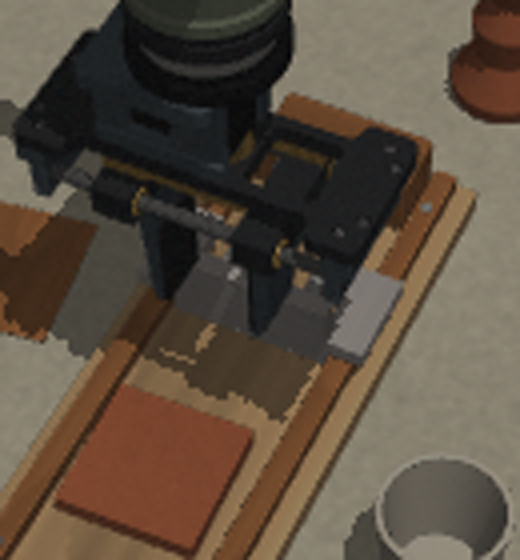

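Tips measured at z≈92 with the reported TCP at 60: the fingers really end about 31 mm above the reported TCP, while X and Y agree. I will work from the measured tip, and check the cup clearance for the gripper's body.

Run:
```python
from h import *
c0=np.array([555.6,102.7]); s=np.radians(14.1); ex=np.array([-np.sin(s),np.cos(s)]); ey=np.array([-np.cos(s),-np.sin(s)])
f=grab('scene'); W=cloud(f)
X=(W[...,:2]-c0)@ex; Y=(W[...,:2]-c0)@ey; Z=W[...,2]
U=np.mgrid[:400,:640]
m=(U[1]>325)&(U[1]<375)&(U[0]>205)&(U[0]<260)&(Z>10)
print('cup',[np.percentile(a[m],[1,99]).round(0) for a in (X,Y,Z)])
m=(abs(X)<60)&(Z>60)&(Z<260)&(f['color'].mean(-1)<60)&(abs(Y)<120)
for y0 in range(-100,100,10):
    k=m&(Y>=y0)&(Y<y0+10)
    if k.sum()>3: print(y0,k.sum(),'zmin',np.percentile(Z[k],3).round(0))
g=grab('top'); W=cloud(g); X=(W[...,:2]-c0)@ex; Y=(W[...,:2]-c0)@ey; Z=W[...,2]
m=(Y<-75)&(Y>-200)&(abs(X)<150)&(Z>50)&(Z<80); print('cup top',[np.percentile(a[m],[1,50,99]).round(0) for a in (X,Y,Z)])
```

```text
cup [array([-94., -27.]), array([-183., -117.]), array([11., 73.])]
-90 280 zmin 173.0
-80 222 zmin 181.0
-70 193 zmin 185.0
-60 90 zmin 185.0
-50 243 zmin 167.0
-40 296 zmin 100.0
-30 233 zmin 68.0
-20 267 zmin 187.0
-10 106 zmin 186.0
0 99 zmin 64.0
10 99 zmin 66.0
20 377 zmin 95.0
30 190 zmin 92.0
40 119 zmin 179.0
50 59 zmin 184.0
60 108 zmin 185.0
70 171 zmin 174.0
80 130 zmin 196.0
cup top [array([-91., -60., -24.]), array([-186., -164., -119.]), array([50., 68., 74.])]
```

Cup is at Y<−117 and the body reaches only −90, so it is clear. I descend 50 mm, which puts the real tip at about 42.

>>> servo_tool --plan '[[[0,0,5,0,0,0,0.5],[0,0,13,0,0,0,0.5],[0,0,22,0,0,0,0.5],[0,0,31,0,0,0,0.5],[0,0,40,0,0,0,0.5],[0,0,46,0,0,0,0.5],[0,0,50,0,0,0,0.5],[0,0,50,0,0,0,0.5],[0,0,50,0,0,0,0.5]]]'

```text
time_s: 6.45
ee_pos: [556.5, 101.8, 10.3]
ee_rot: [180.0, -0.0, 104.1]
force: [-0.0, -0.3, 0.1]
gripper_width: 45.5
```

```bash
cat >> h.py <<'E'
c0=np.array([555.6,102.7]); _s=np.radians(14.1); ex=np.array([-np.sin(_s),np.cos(_s)]); ey=np.array([-np.cos(_s),-np.sin(_s)])
def bcloud(f):
    W=cloud(f); return (W[...,:2]-c0)@ex,(W[...,:2]-c0)@ey,W[...,2]
E
cat > look.py <<'E'
from h import *; import sys
f=grab('scene'); X,Y,Z=bcloud(f); st=state(); p=st['ee_pos'][:2]-c0
print('ee board',(p@ex).round(1),(p@ey).round(1),st['ee_pos'][2].round(1),'F',st['force'].round(2))
m=(abs(X-p@ex)<30)&(abs(Y)<48)&(f['color'].mean(-1)<45)&(Z>15)
print('tip z low', np.sort(Z[m])[:12].round(0))
c=f['color'][100:270,220:370,::-1]; cv2.imwrite('pics/'+sys.argv[1],cv2.resize(c,None,fx=3.5,fy=3.5,interpolation=cv2.INTER_CUBIC))
E
python3 look.py s4.png
```

```text
ee board -1.1 -0.8 10.5 F [-0.09  0.99 -0.58]
tip z low [18. 19. 19. 19. 19. 20. 21. 22. 23. 23. 28. 28.]
```

View pics/s4.png

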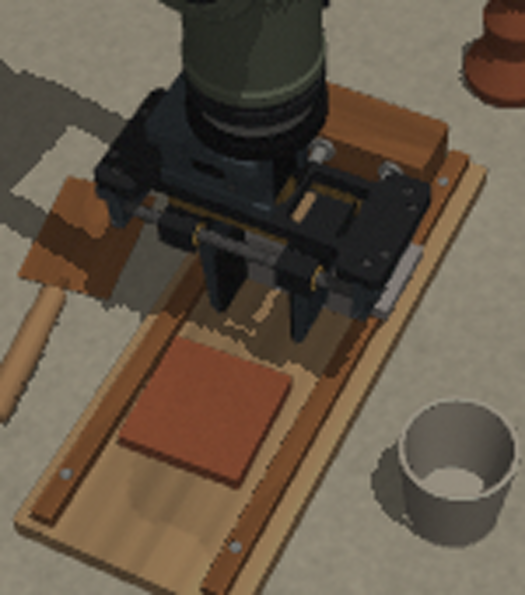

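The fingers are now clearly in front of the plate, tips at crop (220,305) and (298,340), and the tile is undisturbed. I push again.

>>> servo_tool --plan '[[[3,0,0,0,0,0,0.5],[8,0,0,0,0,0,0.5],[14,0,0,0,0,0,0.5],[20,0,0,0,0,0,0.5],[27,0,0,0,0,0,0.5],[34,0,0,0,0,0,0.5],[41,0,0,0,0,0,0.5],[48,0,0,0,0,0,0.5],[55,0,0,0,0,0,0.5],[62,0,0,0,0,0,0.5],[68,0,0,0,0,0,0.5],[72,0,0,0,0,0,0.5],[74,0,0,0,0,0,0.5],[74,0,0,0,0,0,0.5],[74,0,0,0,0,0,0.5]]]'

```text
time_s: 8.0
ee_pos: [538.7, 172.9, 10.5]
ee_rot: [180.0, 0.1, 104.1]
force: [1.3, -6.0, 1.1]
gripper_width: 45.7
```

```bash
python3 look.py s5.png
```

```text
ee board 72.1 -0.7 10.5 F [ 1.64 -4.83  1.89]
tip z low [15. 16. 17. 19. 20. 21. 23. 28. 29. 29. 40. 42.]
```

View pics/s5.png

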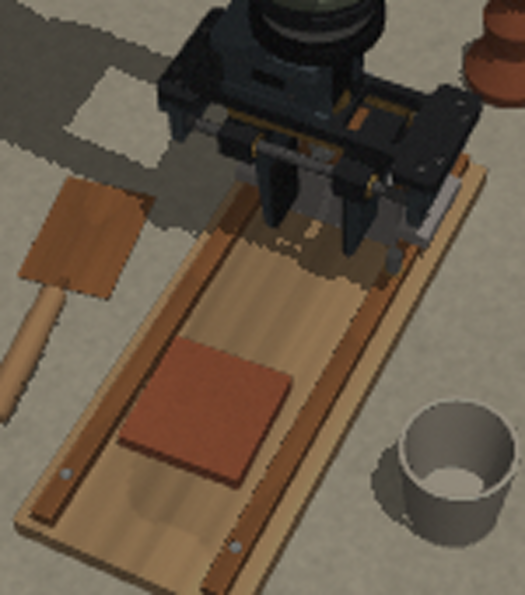

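The stop is pushed in, the pin stands up at crop (395,258), and the force is about 6 N as the spring predicts. I back off and let it latch.

>>> servo_tool --plan '[[[-3,0,0,0,0,0,0.5],[-7,0,0,0,0,0,0.5],[-12,0,0,0,0,0,0.5],[-17,0,0,0,0,0,0.5],[-24,0,0,0,0,0,0.5],[-31,0,0,0,0,0,0.5],[-38,0,0,0,0,0,0.5],[-42,0,0,0,0,0,0.5],[-42,0,0,0,0,0,0.5],[-42,0,0,0,0,0,0.5],[-42,0,0,0,0,0,0.5],[-42,0,0,0,0,0,0.5],[-42,0,0,0,0,0,0.5]]]'

```text
time_s: 9.35
ee_pos: [548.4, 133.0, 10.2]
ee_rot: [180.0, -0.0, 104.1]
force: [0.4, 0.1, 0.1]
gripper_width: 45.6
```

```bash
python3 look.py s6.png
python3 - <<'E'
from h import *
f=grab('scene'); X,Y,Z=bcloud(f); sat=cv2.cvtColor(f['color'],cv2.COLOR_RGB2HSV)[...,1]
m=(abs(Y)<46)&(X>20)&(X<130)&(Z>62)&(Z<68)&(sat<80); print('plate X',np.percentile(X[m],[2,50,98]))
E
```

```text
ee board 31.2 -0.4 10.2 F [ 0.25 -0.07 -0.15]
tip z low [16. 17. 17. 17. 17. 18. 18. 18. 19. 19. 20. 20.]
plate X [21.47342244 31.31203784 45.56359226]
```

View pics/s6.png

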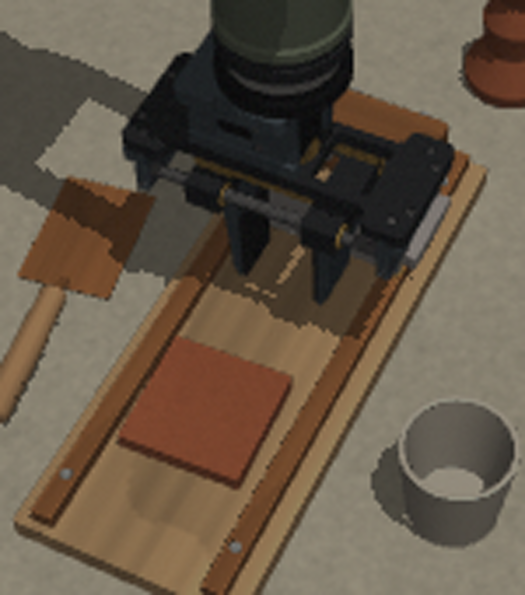

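>>> servo_tool --plan '[[[0,0,-8,0,0,0,0.5],[0,0,-22,0,0,0,0.5],[0,0,-38,0,0,0,0.5],[-4,0,-50,0,0,0,0.5],[-14,0,-58,0,0,0,0.5],[-34,-1,-60,0,0,0,0.5],[-60,-2,-60,0,0,0,0.5],[-90,-3,-60,0,0,0,0.5],[-120,-4,-60,0,0,0,0.5],[-146,-4,-60,0,0,0,0.5],[-166,-4,-60,0,0,0,0.5],[-176,-4,-60,0,0,0,0.5],[-176,-4,-60,0,0,0,0.5],[-176,-4,-60,0,0,0,0.5]]]'

```text
time_s: 10.85
ee_pos: [587.1, -38.5, 70.0]
ee_rot: [-180.0, -0.0, 104.1]
force: [-0.3, 0.9, -0.2]
gripper_width: 45.6
```

```bash
python3 look.py s7.png
python3 - <<'E'
from h import *
f=grab('scene'); X,Y,Z=bcloud(f); sat=cv2.cvtColor(f['color'],cv2.COLOR_RGB2HSV)[...,1]
m=(abs(Y)<46)&(X>20)&(X<130)&(Z>62)&(Z<68)&(sat<80); print('plate X',np.percentile(X[m],[2,50,98]))
f=grab('top'); X,Y,Z=bcloud(f); sat=cv2.cvtColor(f['color'],cv2.COLOR_RGB2HSV)[...,1]
m=(abs(Y)<46)&(X>20)&(X<130)&(Z>61)&(Z<68)&(sat<80); print('plate X top',m.sum(),np.percentile(X[m],[2,50,98]))
E
```

```text
ee board -144.3 3.8 70.1 F [ 0.26 -0.55  0.1 ]
tip z low [18. 20. 20. 22. 22. 22. 22. 23. 23. 23. 24. 24.]
plate X [70.6760795  76.67441002 84.06052235]
plate X top 201 [73.68658074 79.7080637  85.47503357]
```

View pics/s7.png

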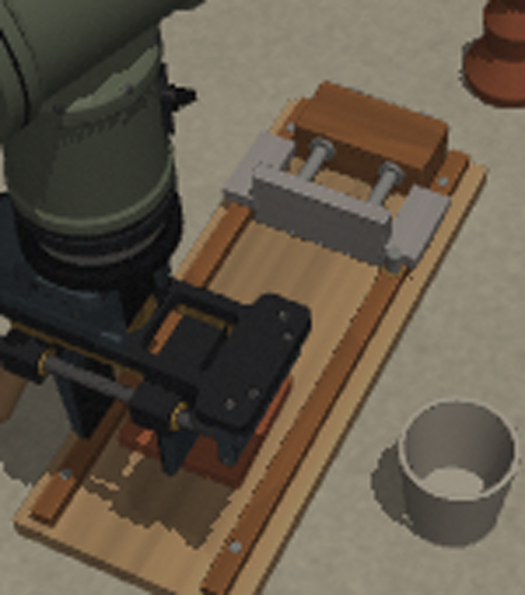

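The stop is latched: the plate moved about 45 mm in both views, with the pin in front of its ear at crop (395,262) and the tile unmoved. Now I descend behind the tile.

>>> servo_tool --plan '[[[0,0,6,0,0,0,0.5],[0,0,18,0,0,0,0.5],[0,0,32,0,0,0,0.5],[0,0,46,0,0,0,0.5],[0,0,58,0,0,0,0.5],[0,0,67,0,0,0,0.5],[0,0,72,0,0,0,0.5],[0,0,74,0,0,0,0.5],[0,0,74,0,0,0,0.5],[0,0,74,0,0,0,0.5]]]'

```text
time_s: 12.0
ee_pos: [587.9, -38.9, -3.4]
ee_rot: [179.9, 0.0, 104.1]
force: [0.2, 0.3, -0.9]
gripper_width: 45.9
```

```bash
python3 look.py s8.png
python3 - <<'E'
from h import *
f=grab('scene'); X,Y,Z=bcloud(f)
m=(X>-170)&(X<-120)&(abs(Y)<48)&(Z>22)&(Z<80)&(f['color'].mean(-1)<50)
v,u=np.nonzero(m)
for uu in range(u.min(),u.max()+1,2):
    k=v[u==uu]
    if len(k): q=k.max(); print(uu,q,X[q,uu].round(),Y[q,uu].round(),Z[q,uu].round(1),f['color'][q-1:q+3,uu].mean(-1).round())
c=f['color'][190:270,200:310,::-1]; cv2.imwrite('pics/s8c.png',cv2.resize(c,None,fx=7,fy=7,interpolation=cv2.INTER_CUBIC))
E
```

```text
ee board -145.2 3.1 -3.3 F [ 0.67 -0.49 -0.36]
tip z low [16. 17. 17. 18. 18. 18. 18. 19. 20. 20. 21. 23.]
241 230 -161.0 39.0 78.0 [29. 36. 37. 42.]
243 235 -162.0 37.0 61.7 [30. 32. 32. 43.]
245 240 -162.0 35.0 41.9 [30. 41. 47. 59.]
247 243 -161.0 32.0 30.7 [32. 34. 53. 59.]
249 244 -161.0 28.0 29.7 [17. 32. 61. 60.]
251 242 -156.0 26.0 30.7 [15. 31. 60. 62.]
253 239 -147.0 27.0 28.8 [15. 38. 64. 64.]
255 235 -138.0 27.0 31.2 [45. 16. 50. 64.]
269 250 -161.0 -20.0 43.0 [28. 39. 41. 53.]
271 254 -163.0 -24.0 31.8 [28. 41. 65. 66.]
273 253 -161.0 -28.0 36.9 [29. 40. 66. 68.]
275 250 -154.0 -29.0 37.6 [28. 33. 52. 61.]
277 246 -145.0 -29.0 38.4 [27. 30. 44. 61.]
285 253 -148.0 -48.0 29.6 [52. 48. 44. 46.]
```

View pics/s8c.png

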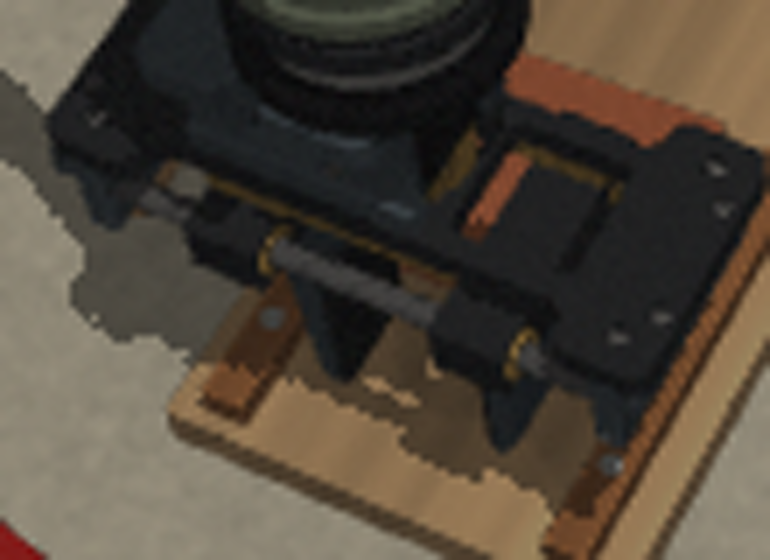

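Tip is at z≈29 behind the tile. I go down 5 mm more and check the force.

>>> servo_tool --plan '[[[0,0,2,0,0,0,0.5],[0,0,4,0,0,0,0.5],[0,0,5,0,0,0,0.5],[0,0,5,0,0,0,0.5]]]'

```text
time_s: 12.5
ee_pos: [587.2, -38.8, -9.1]
ee_rot: [-180.0, -0.0, 104.1]
force: [0.5, -0.1, -0.7]
gripper_width: 45.8
```

>>> servo_tool --plan '[[[3,0,0,0,0,0,0.5],[7,0,0,0,0,0,0.5],[11,0,0,0,0,0,0.5],[15,0,0,0,0,0,0.5],[19,0,0,0,0,0,0.5],[24,0,0,0,0,0,0.5],[30,0,0,0,0,0,0.5],[36,0,0,0,0,0,0.5],[42,0,0,0,0,0,0.5],[49,0,0,0,0,0,0.5],[56,0,0,0,0,0,0.5],[63,0,0,0,0,0,0.5],[70,0,0,0,0,0,0.5],[77,0,0,0,0,0,0.5],[84,0,0,0,0,0,0.5],[91,0,0,0,0,0,0.5],[97,0,0,0,0,0,0.5],[102,0,0,0,0,0,0.5],[105,0,0,0,0,0,0.5],[105,0,0,0,0,0,0.5]]]'

```text
time_s: 14.5
ee_pos: [561.6, 63.6, -8.9]
ee_rot: [-180.0, -0.0, 104.1]
force: [-0.4, -0.3, 0.4]
gripper_width: 45.3
```

```bash
python3 look.py s9.png
cat > tile.py <<'E'
from h import *
for n in('top','scene'):
    f=grab(n); X,Y,Z=bcloud(f); hsv=cv2.cvtColor(f['color'],cv2.COLOR_RGB2HSV)
    m=(Z>27)&(Z<37)&(abs(Y)<47)&(X<85)&(X>-150)&(hsv[...,1]>155)&(hsv[...,0]<13)
    m=cv2.morphologyEx(m.astype(np.uint8),cv2.MORPH_OPEN,np.ones((3,3)))>0
    p=np.c_[X[m],Y[m]].astype(np.float32); print(n,m.sum(),'tile x',np.percentile(p[:,0],[1,99]).round(1),'y',np.percentile(p[:,1],[1,99]).round(1),'z',np.median(Z[m]).round(1),cv2.minAreaRect(p))
    m=(abs(Y)<46)&(X>20)&(X<130)&(Z>61)&(Z<68)&(hsv[...,1]<80); print('plate',m.sum(),np.percentile(X[m],[2,50,98]).round(1))
E
python3 tile.py
```

```text
ee board -39.6 3.7 -8.9 F [-0.08 -0.48  0.02]
tip z low [17. 18. 19. 19. 20. 20. 21. 22. 22. 22. 23. 23.]
top 196 tile x [ 5.8 59.4] y [-35.9  40.5] z 31.5 ((43.289451599121094, 8.891464233398438), (45.610347747802734, 91.0696792602539), 29.218223571777344)
plate 198 [73.7 79.3 85.4]Traceback (most recent call last):
  File "tile.py", line 6, in <module>
    p=np.c_[X[m],Y[m]].astype(np.float32); print(n,m.sum(),'tile x',np.percentile(p[:,0],[1,99]).round(1),'y',np.percentile(p[:,1],[1,99]).round(1),'z',np.median(Z[m]).round(1),cv2.minAreaRect(p))
                                                                    ~~~~~~~~~~~~~^^^^^^^^^^^^^^^
    return _quantile_unchecked(
        a, q, axis, out, overwrite_input, method, keepdims, weights)
    return _ureduce(a,
                    func=_quantile_ureduce_func,
    ...<5 lines>...
                    overwrite_input=overwrite_input,
                    method=method)
    r = func(a, **kwargs)
    result = _quantile(arr,
                       quantiles=q,
    ...<2 lines>...
                       out=out,
                       weights=wgt)
    slices_having_nans = np.isnan(arr[-1, ...])
                                  ~~~^^^^^^^^^
IndexError: index -1 is out of bounds for axis 0 with size 0
```

View pics/s9.png

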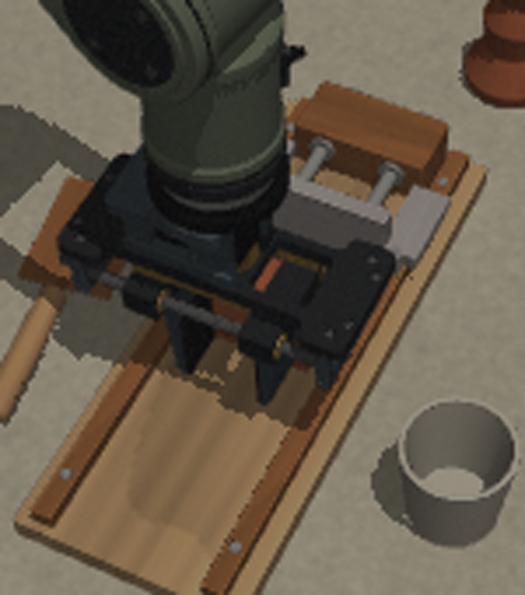

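The tile is sliding ahead of the fingers; its far edge is about 16 mm short of the plate. I push the rest slowly.

>>> servo_tool --plan '[[[3,0,0,0,0,0,0.5],[7,0,0,0,0,0,0.5],[11,0,0,0,0,0,0.5],[14,0,0,0,0,0,0.5],[16,0,0,0,0,0,0.5],[17,0,0,0,0,0,0.5],[17,0,0,0,0,0,0.5]]]'

```text
time_s: 15.35
ee_pos: [557.9, 78.6, -8.9]
ee_rot: [-180.0, 0.1, 104.2]
force: [0.9, -4.7, -0.4]
gripper_width: 45.1
```

>>> servo_tool --plan '[[[0.5,0,0,0,0,0,0.5],[1,0,0,0,0,0,0.5],[1,0,0,0,0,0,0.5]]]'

```text
time_s: 15.65
ee_pos: [557.8, 79.2, -8.8]
ee_rot: [180.0, 0.1, 104.2]
force: [0.2, -5.9, -1.1]
gripper_width: 45.5
```

>>> servo_tool --plan '[[[0.5,0,0,0,0,0,0.5],[1,0,0,0,0,0,0.5],[1,0,0,0,0,0,0.5]]]'

```text
time_s: 15.95
ee_pos: [557.5, 80.2, -8.8]
ee_rot: [180.0, 0.1, 104.2]
force: [2.2, -6.0, -0.5]
gripper_width: 45.5
```

The tile is firmly against the stop (about 6 N). I back off and rise.

>>> servo_tool --plan '[[[-1,0,0,0,0,0,0.5],[-2,0,0,0,0,0,0.5],[-3,0,0,0,0,0,0.5],[-5,0,0,0,0,0,0.5],[-9,0,0,0,0,0,0.5],[-15,0,0,0,0,0,0.5],[-22,0,0,0,0,0,0.5],[-30,0,0,0,0,0,0.5],[-38,0,-4,0,0,0,0.5],[-46,0,-14,0,0,0,0.5],[-60,0,-30,0,0,0,0.5],[-80,0,-50,0,0,0,0.5],[-105,0,-75,0,0,0,0.5],[-135,0,-95,0,0,0,0.5],[-160,0,-110,0,0,0,0.5],[-175,0,-118,0,0,0,0.5],[-180,0,-120,0,0,0,0.5],[-180,0,-120,0,0,0,0.5],[-180,0,-120,0,0,0,0.5]]]'

```text
time_s: 17.85
ee_pos: [600.1, -92.2, 110.2]
ee_rot: [-179.9, -0.1, 104.1]
force: [0.1, -0.3, -0.1]
gripper_width: 45.9
```

```bash
python3 look.py s10.png; sed -i 's/<13)/<14)/; s/X>-150/X>-40/' tile.py; python3 tile.py
python3 - <<'E'
from h import *
f=grab('top','t10.png'); cv2.imwrite('pics/t10c.png',cv2.resize(f['color'][130:280,200:410,::-1],None,fx=3.8,fy=3.8,interpolation=cv2.INTER_CUBIC))
E
```

```text
ee board -199.7 4.2 110.1 F [-0.68  0.89 -0.71]
tip z low [143. 144. 144. 144. 144. 144. 144. 144. 145. 145. 146. 146.]
top 1100 tile x [-5.2 72. ] y [-35.6  40.7] z 31.7 ((33.48512268066406, 2.4759597778320312), (78.6285171508789, 79.05150604248047), 89.7718276977539)
plate 192 [73.7 79.7 85.6]
scene 992 tile x [-8.  69.5] y [-35.3  41.4] z 32.7 ((30.59524917602539, 3.0370254516601562), (80.97127532958984, 79.29851531982422), 0.37853607535362244)
plate 205 [70.6 75.5 83.9]
```

View pics/s10.png

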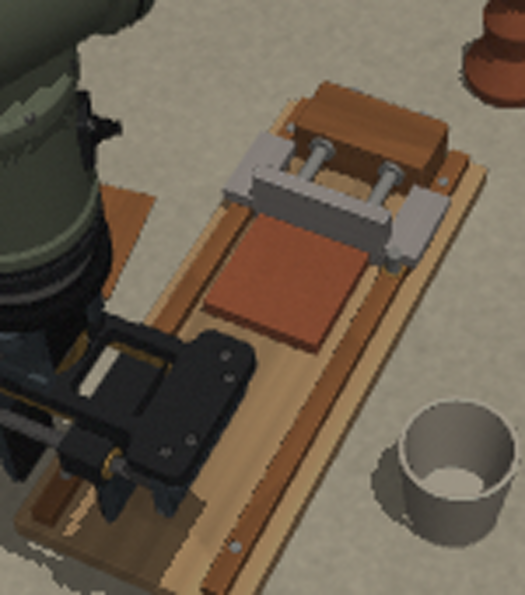

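View pics/t10c.png

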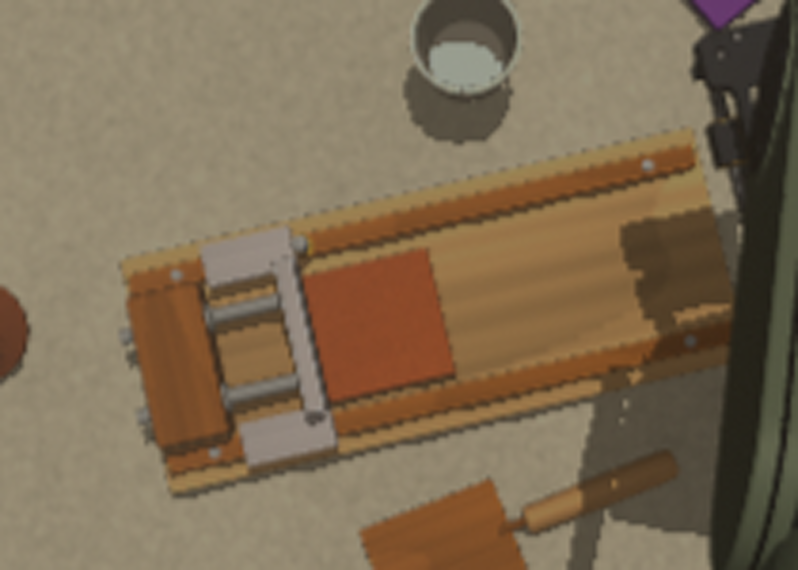

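The top view shows the tile flush with the plate at crop (315,340) and the pin up at (298,243). The measured tile is square within 0.4°, with its centre about 40 mm from the stop face. The gripper is clear, so I hand in.

```bash
python3 -c "
from workcell import *
print(state()['time_s'],state()['force']); job_done()"
```

```text
18.05 [-0.6877909   0.36590133 -0.15804492]
the job is handed in; nothing more can be done
```

I pushed the stop until the pin sprang up, let it come back and latch, then pushed the tile flush against it and withdrew. The job was handed in at 18.05 s, and no verdict was reported.

**Last checks:**
- **Stop:** both cameras put the plate about 45 mm past home. The pin shows up in front of its ear.
- **Tile:** it lies flat against the stop. It is square to the board within about 0.4°, and its centre is about 40 mm from the stop face.
- **First stage:** the tile looked unmoved in the pictures up to and after the latching, and the fingers read near zero force while the stop latched.
- **Bystanders:** the cup, figure and spatula look undisturbed in the pictures; I did not measure them again at the end.

**What disagreed:** the finger ends seen by the camera were about 31–34 mm higher than the reported TCP. Because of that, the first push passed over the plate without touching it. I measured the offset, corrected for it and repeated the push. I did not find the cause.

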